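# Lift the wash basket off the wash station with the lifting hook

## Robot

A 6-joint arm with a two-finger parallel gripper is mounted at the origin on the work surface. World frame = base frame: x ahead of the robot, y to its left, z up, the work surface at z = 0. Lengths are in m, angles in rad, forces in N, time in s.
With the tool pointing down it reaches from about 0.3 to 1 m from the base axis. Payload 5.1 kg.
Tool frame: the origin (TCP) lies between the finger pads; the fingertips stand 19 mm ahead of it and the grasp point (between the pads) is the TCP; z points along the fingers, y is the line along which they close (so a half turn about z gives the same grasp; the last joint's range is limited). The gripper opens to 95 mm and grips with 3 to 60 N. Pads are 20 mm wide; open, the fingers measure 119 mm over their backs; the gripper's body (75 mm by 180 mm) begins 59 mm behind the grasp point.
Start: joints at [-1.223, 0.124, 1.65, -0, 1.367, -0.083], TCP at [0.271, -0.591, 0.234] pointing down, gripper open.
Joint ranges: [-2.61, 2.61], [-1.02, 2.33], [0.03, 2.71], [-1.35, 4.49], [0.32, 2.68], [-2.91, 2.91]. Speed limits (rad/s): [2.57, 2.57, 3.14, 3.14, 3.14, 3.14].

## Interface

Orientations are given as a unit quaternion [x, y, z, w].
In Python, from cell import r gives the robot as it stands.
- The arm moves only by the tool arm_command, never from a script. Its argument "increments" is a list of rows, each an object with "gripper": the opening, from 0 (shut) to 1 (fully open); "offset": the shift along the tool's x, y, z scaled (see below), a list of three; "angular": the turn, a rotation vector about the tool's x, y, z scaled (see below), a list of three. In form: [{"gripper": gripper, "offset": [x, y, z], "angular": [ax, ay, az]}, ...]. A call has exactly 10 rows; each row is the pose to reach, as a shift and turn from the pose commanded when the call began, along the tool's axes at that moment; what a row does not reach only later rows make up. The controller multiplies each number of a shift by 400 mm and each number of a turn by pi/4 rad. A row lasts 1/10 s, in which the tool goes at most 50 mm and 8.59 degrees, less where a joint would pass 70% of its speed; a pose out of reach is approached as far as the arm can. A call with a number of a shift or a turn outside -1 to 1 is refused whole. A call with a gripper value outside its range is refused whole. The fingers move at their own pace and stop on an object; "newtons" is the grip in N (left out, the last holds). Time passes only in rows, so rows that repeat a pose let the fingers close, or fill a call up. It gives the time, the measured TCP pose, the force, the opening and the grip force at its end, in the units of the state.
- r.read_state(): the state, without advancing time (a new reading comes with each control period).
- r.snapshot(name): name is "scene" or "top" or "wrist"; returns a dict with "img" (480x640x3 uint8, red, green, blue), "fx", "fy", "cx", "cy" (pixels), "rvec" (rotation vector, rad) and "tvec" (3), from world to camera coordinates, as OpenCV has them; the wrist camera has in their place "hand_eye" (4x4, takes a point from camera to tool coordinates, whose origin is the TCP and whose axes are the flange's). Camera axes: x right, y down, z forward; pixel columns grow to the right and rows downward; lengths in m; the calibration is good to about 2 mm. A picture is of the moment at which its call begins: read the wrist's pose just before it. There is no depth.
- r.sign_off(): hands the job in; it is judged then, once.
Trained networks look in the newest picture that a camera, given by its name, has taken for a name from the list of things; names that differ only in an ending like _2 or _b are one class to them, and where a whole thing is asked for, a point or a joint stands for the part that bears it (a point fixed in the world has none). Each returns a list of dicts, best first, with "p" (0 to 1); they miss things now and then, are a little off and sometimes report something else, mostly with a low value. They report only what shows in the picture. A call takes as long as a camera call. They do not tell look-alikes from the thing itself.
- r.silhouettes(camera, query): "region" (480x640 bool, what is visible of it) and "box" ([left, top, right, bottom] in pixels, round what is visible of it).
The state is a dict: "time_s": time; "joint_pos": joint angles; "qvel": joint speeds; "effort": joint torques, N m; "tool_pos": TCP position; "tcp_rot": TCP orientation; "wrist_force": force on the tool from outside, world axes, zero at the start; "moment": the same for the moment, N m; "width": finger opening in m; "gripper_force": force on a finger pad.
Only numpy, scipy, OpenCV 4.12 (cv2) and the standard library are available. Lean on these libraries where they do the work, as an engineer would, in place of code of your own. Each camera call takes 0.05 s, during which the arm holds its last target. There are 200 camera calls.

## Task

The basket on the wash station is sticky with uncured resin, so keep the robot off it: take the lifting hook from its rest, lift the basket off the station by its bail with the hook, and set it down gently, upright and fully inside the drip tray with the print still in it. Then unhook it and hang the lifting hook back in its rest. Do not tip the basket on the way, and leave the bottle, the jar, the spool and the printed model where they stand.

Things in the scene. Friction and masses are not known exactly. Their poses are not given: they have to be found in the camera images.
- basket: Open steel wash basket with a rigid bail, 250 g. Origin: centre of its underside, z up. Bowl 90 mm across at the foot, 100 mm at the rim, 55 mm tall, 3 mm wall. The bail is a 7 mm round bar arching in its y-z plane from the rim at y = +-48 mm.
- bail (a point): Middle of the bail's top, on the bar's centreline, 112 mm above the basket's origin; axes as the basket's. The top is straight for 32 mm along y, then slopes down.
- print: Small grey L-shaped 3D-printed bracket, 36 x 30 mm, 28 mm tall, lying loose on the basket's 4 mm thick floor. Origin: centre of its underside.
- hook: Lifting hook, 120 g, 140 mm tall, upright in its rest. Origin: its lowest point, on the grip's axis; z up. Black square grip 22 x 22 mm, z = 80 to 140 mm; under it a collar 44 (x) x 56 (y) mm, z = 74 to 80 mm; under that a flat steel hook 14 mm wide (y), x = -21 to 24 mm, its shank on the +x side (x = 16 to 24 mm).
- seat (a point): Where a 7 mm bar's centre lies when seated in the hook: on the grip's axis, 13 mm above the hook's origin, axes as the hook's. The seat is a V, open upward. Its mouth faces -x: a bar along y enters between the V's lip (top 12 mm above the seat, 19 mm to its -x) and the hook's upper arm (underside 45 mm above the seat).
- rest: Fixed hook rest. Origin: centre of its underside on the table. Foot 110 x 100 x 8 mm, two cheeks 85 mm long (x), 10 mm thick, tops at z = 90 mm, a 26 mm slot between them along x. The hook hangs in the slot, collar across the cheeks, its x along the rest's x, origin on the axis at z = 16 mm (x within 6 mm); it lifts straight out. A wall 48 mm tall closes the slot at x = +37 mm.
- stand: Fixed wash station: black base 150 x 150 x 38 mm with a steel turntable, whose top is at z = 45 mm and carries the basket, ringed by six 6 mm pins, 10 mm tall, at 53 mm radius. Origin: centre of its underside on the table, z up.
- tray_in (a point): Centre of the inner floor (5 mm above the table) of the fixed aluminium drip tray, a shallow open box 140 x 140 mm, inside 130 x 130 mm, 5 mm walls, rim 22 mm above the table; x and y along its sides.
- bottle: Loose black resin bottle, 60 mm diameter, 170 mm tall, standing. Origin: centre of its underside. Bystander.
- jar: Loose clear jar with a wooden stick and a steel rod standing in it, 64 mm diameter, 100 mm tall, 150 mm to the tips. Origin: centre of its underside. Bystander.
- spool: Loose small filament spool lying flat, 84 mm diameter, 36 mm tall. Origin: centre of its underside. Bystander.
- model: Loose blue printed model, a 40 mm block on a 70 x 55 x 4 mm plate, 34 mm tall. Origin: centre of its underside. Bystander.
- tray: The drip tray itself (see tray_in). Origin: centre of its underside on the table, z up.
Mind the look-alikes: they are no part of the job. What is shaped like the rest but orange is not meant. What is shaped like the hook but green is not meant.

How it is judged:
On the way, in this order (a step that is already met when the one before it is completed fails the run):
1. the basket hangs on the lifting hook, clear of the wash station (z of basket in the frame of stand above 0.065 m and contact force between hook and basket above 1 N), for 0.2 s.
2. the basket stands in the drip tray, free of the hook, with the print in it (horizontal distance between basket and tray_in below 0.028 m and z of basket in the frame of tray_in between -0.004 and 0.004 m and angle between basket's own z axis and vertical below 0.06 rad and horizontal distance between print and basket below 0.05 m and z of print in the frame of basket between -0.002 and 0.04 m and contact force between hook and basket below 0.05 N), for 0.2 s.
At the end, for the whole second after the job is handed in: Basket upright (0.06 rad), flat on the tray floor, centre within 28 mm of the tray's, print inside, free of the hook; hook hanging upright (0.06 rad) in its rest, within 25 mm of the rest's axis and 5 mm of its resting height; basket, print and hook at rest (all of step 2 and horizontal distance between hook and rest below 0.025 m and z of hook in the frame of rest between 0.011 and 0.021 m and angle between hook's own z axis and vertical below 0.06 rad and contact force between hook and rest above 0.3 N and linear speed of each of basket, hook, print below 0.02 m/s); the robot touches nothing.
It fails at once if the robot itself touches the sticky basket (contact force between any of the fingers, the arm and basket above 0.5 N).
It fails at once if the basket is tipped by more than 0.5 rad (angle between basket's own z axis and vertical above 0.5 rad).
It fails at once if the basket is put down hard, more than 15 N on the tray (contact force between basket and tray above 15 N).
It fails at once if a bystander (bottle, jar, spool or model) is moved by more than 20 mm or tipped over (distance of any of bottle, jar, spool, model from where it was at the start of the episode above 0.02 m or angle between any of bottle, jar, spool, model's own z axis and vertical above 0.4 rad).
It also fails if it takes over 69 s, if anything falls off the work surface, if the arm or the gripper's body presses on something with over 40 N, if the wrist force passes 120 N, or if a joint passes its speed limit or range.

## Working session

There is one attempt and no reset: what is moved stays moved. The work goes in short steps, Python scripts to look and compute and a tool call to move; the robot and the scene stay as the last step left them, time stands still between calls to the robot, and variables do not carry over. Pictures are saved under pics/ and viewed, at most 10 in all, crops included, and the job is handed in when it is done.

Besides the shell and the picture viewer there is one more tool, called after "Emit:" as name(argument=value, ...), one argument or row to a line, values as JSON. arm_command: Moves the arm, as the interface text tells. Shifts and turns lie within -1 to 1; 1 stands for 400 mm of shift or pi/4 rad of turn. Its arguments: {"type":"object","properties":{"increments":{"type":"array","items":{"type":"object","properties":{"gripper":{"type":"number"},"offset":{"type":"array","items":{"type":"number"}},"angular":{"type":"array","items":{"type":"number"}}}}},"newtons":{"type":"number"}},"required":["increments"]}

```bash
mkdir -p pics; cat > h.py <<'E'
from cell import r
import numpy as np, cv2
from scipy.spatial.transform import Rotation as R
def cam(s,st=None):
    K=np.array([[s['fx'],0,s['cx']],[0,s['fy'],s['cy']],[0,0,1]])
    if 'rvec' in s:
        Rm=cv2.Rodrigues(np.array(s['rvec'],float))[0]; t=np.array(s['tvec'],float).ravel()
    else:
        T=np.eye(4);T[:3,:3]=R.from_quat(st['tcp_rot']).as_matrix();T[:3,3]=st['tool_pos']
        M=np.linalg.inv(T@np.array(s['hand_eye'])); Rm=M[:3,:3];t=M[:3,3]
    return K,Rm,t
def atz(c,uv,z):
    K,Rm,t=c; uv=np.atleast_2d(np.array(uv,float))
    d=(np.linalg.inv(K)@np.c_[uv,np.ones(len(uv))].T).T@Rm; o=-Rm.T@t
    return o+d*((z-o[2])/d[:,2])[:,None]
def proj(c,P):
    K,Rm,t=c; p=(np.atleast_2d(P)@Rm.T+t)@K.T; return p[:,:2]/p[:,2:]
def tri(obs):
    A=[];b=[]
    for c,uv in obs:
        K,Rm,t=c; d=Rm.T@np.linalg.inv(K)@np.r_[uv,1]; d/=np.linalg.norm(d); Pm=np.eye(3)-np.outer(d,d)
        A.append(Pm); b.append(Pm@(-Rm.T@t))
    return np.linalg.solve(sum(A),sum(b))
def save(n,im): cv2.imwrite('pics/'+n+'.png',cv2.cvtColor(im,cv2.COLOR_RGB2BGR))
E
python3 - <<'E'
from h import *
import pickle
D={}
for n in ['scene','top']:
    s=r.snapshot(n); D[n]=s; save(n,s['img'])
    c=cam(s); print(n,'pos',(-c[1].T@c[2]).round(3), s['fx'])
    for q in ['basket','bail','print','hook','rest','stand','tray','bottle','jar','spool','model']:
        for k in r.silhouettes(n,q)[:3]:
            if k['p']<.2: continue
            ys,xs=np.nonzero(k['region']); D[n,q,round(k['p'],3)]=k['region']
            print(q,round(k['p'],2),np.array(k['box']).round(),'cen',xs.mean().round(),ys.mean().round(),atz(c,[xs.mean(),ys.mean()],0.03)[0].round(3), s['img'][k['region']].mean(0).round())
pickle.dump(D,open('d.pkl','wb'))
print(r.read_state())
E
```

```text
scene pos [1.057 0.314 1.041] 601.4574495021035
basket 0.85 [314. 246. 368. 303.] cen 338.0 273.0 [ 0.544 -0.031  0.03 ] [162. 159. 158.]
bail 0.98 [312. 246. 363. 308.] cen 337.0 273.0 [ 0.545 -0.031  0.03 ] [163. 159. 158.]
print 0.84 [323. 271. 348. 292.] cen 333.0 282.0 [ 0.566 -0.025  0.03 ] [146. 145. 145.]
hook 0.94 [169. 147. 216. 181.] cen 194.0 161.0 [ 0.516 -0.459  0.03 ] [ 76. 137.  82.]
hook 0.91 [228. 153. 260. 192.] cen 242.0 172.0 [ 0.473 -0.354  0.03 ] [70. 60. 56.]
rest 0.72 [237. 104. 295. 164.] cen 267.0 135.0 [ 0.352 -0.387  0.03 ] [189. 116.  67.]
rest 0.71 [212. 168. 279. 231.] cen 244.0 202.0 [ 0.531 -0.292  0.03 ] [106. 102. 101.]
rest 0.67 [199. 270. 246. 323.] cen 223.0 296.0 [ 0.723 -0.171  0.03 ] [147. 142. 140.]
stand 0.91 [286. 264. 388. 342.] cen 336.0 304.0 [0.6   0.009 0.03 ] [115. 107. 104.]
tray 0.94 [411. 315. 520. 420.] cen 464.0 369.0 [0.559 0.266 0.03 ] [223. 223. 224.]
bottle 0.71 [342. 163. 376. 230.] cen 359.0 197.0 [ 0.363 -0.113  0.03 ] [65. 52. 45.]
jar 0.73 [415. 218. 456. 276.] cen 436.0 248.0 [0.371 0.087 0.03 ] [178. 167. 156.]
spool 
[... 1451 characters left out ...]
 'joint_pos': array([-1.22256840e+00,  1.23798337e-01,  1.65028868e+00, -3.06855369e-05,
        1.36751190e+00, -8.25665821e-02]), 'qvel': array([-1.47132331e-03, -1.18538517e-03,  1.26589485e-04, -3.56865911e-04,
       -8.46043384e-05, -2.55659183e-04]), 'effort': array([-1.15169412e-03, -4.17590868e+01, -3.60225749e+01,  7.73856277e-02,
        4.29865904e-02, -1.68723369e-05]), 'tool_pos': array([ 0.27141752, -0.59060865,  0.23366399]), 'tcp_rot': array([ 9.76890902e-01,  2.13738543e-01, -1.53097655e-05, -1.11800396e-06]), 'wrist_force': array([0.27071531, 0.35000237, 0.29808411]), 'moment': array([0.01276378, 0.01486866, 0.03471327]), 'gripper_force': 0.0, 'width': 0.09511481447373686}
```

```bash
python3 - <<'E'
import cv2
s=cv2.imread('pics/scene.png');t=cv2.imread('pics/top.png')
cv2.imwrite('pics/s2.png',cv2.resize(s[140:440,160:560],(800,600),interpolation=2))
cv2.imwrite('pics/t2.png',cv2.resize(t[140:350,140:540],(800,420),interpolation=2))
E
```

```text
(no output)
```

View pics/s2.png

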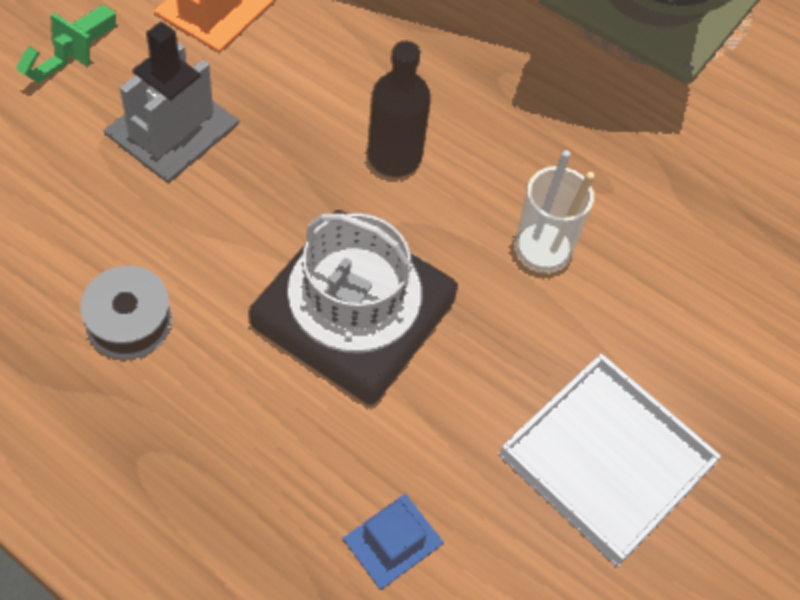

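View pics/t2.png

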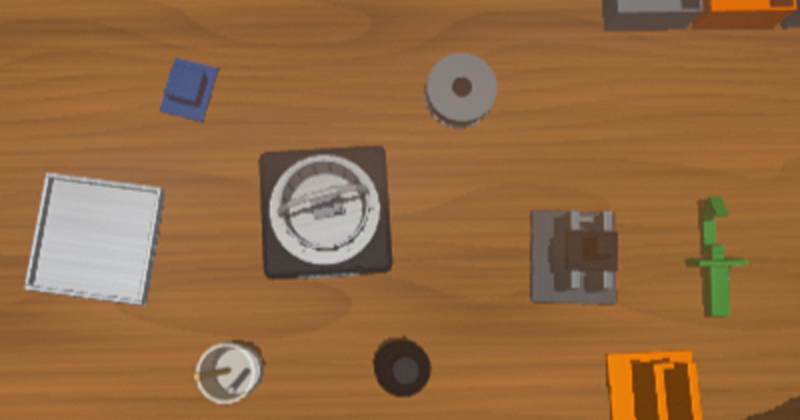

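The scene picture shows the grey rest with the black hook at about (165,70), the basket on the station at (355,270) and the tray at (610,455). The look-alikes are the green hook and an orange rest. In the top picture the slot runs along world x and the bail runs roughly along y. Next I'll look at the hook with the wrist camera.

Emit:
arm_command(
  increments=[
    {"gripper":1,"offset":[0.8,-0.4,-0.4],"angular":[0,0,0.55]},
    {"gripper":1,"offset":[0.8,-0.4,-0.4],"angular":[0,0,0.55]},
    {"gripper":1,"offset":[0.8,-0.4,-0.4],"angular":[0,0,0.55]},
    {"gripper":1,"offset":[0.8,-0.4,-0.4],"angular":[0,0,0.55]},
    {"gripper":1,"offset":[0.8,-0.4,-0.4],"angular":[0,0,0.55]},
    {"gripper":1,"offset":[0.8,-0.4,-0.4],"angular":[0,0,0.55]},
    {"gripper":1,"offset":[0.8,-0.4,-0.4],"angular":[0,0,0.55]},
    {"gripper":1,"offset":[0.8,-0.4,-0.4],"angular":[0,0,0.55]},
    {"gripper":1,"offset":[0.8,-0.4,-0.4],"angular":[0,0,0.55]},
    {"gripper":1,"offset":[0.8,-0.4,-0.4],"angular":[0,0,0.55]},
  ],
)

```text
time_s: 2.2
tool_pos: [0.4958, -0.3111, 0.3941]
tcp_rot: [1.0, 0.0, 0.0, 0.0]
wrist_force: [-0.4, 0.3, 0.5]
width: 0.0952
gripper_force: 0.0
```

```bash
python3 - <<'E'
from h import *
import pickle
D=pickle.load(open('d.pkl','rb'))
st=r.read_state(); s=r.snapshot('wrist'); D['w1']=(st,s); save('w1',s['img'])
c=cam(s,st); print(st['tool_pos'],'cam',(-c[1].T@c[2]).round(3)); print(np.array(s['hand_eye']).round(3))
for q in ['hook','rest']:
    for k in r.silhouettes('wrist',q)[:3]:
        D['w1',q,round(k['p'],3)]=k['region']
        print(q,round(k['p'],2),np.array(k['box']).round())
pickle.dump(D,open('d.pkl','wb'))
E
```

```text
[ 0.49576917 -0.31112004  0.39413879] cam [ 0.58  -0.311  0.546]
[[-0.001 -0.954 -0.299  0.085]
 [ 1.    -0.001 -0.     0.   ]
 [-0.    -0.299  0.954 -0.152]
 [ 0.     0.     0.     1.   ]]
hook 0.84 [408. 124. 462. 228.]
hook 0.75 [295. 156. 342. 203.]
rest 0.88 [340. 245. 406. 336.]
rest 0.73 [279. 132. 358. 215.]
```

View pics/w1.png

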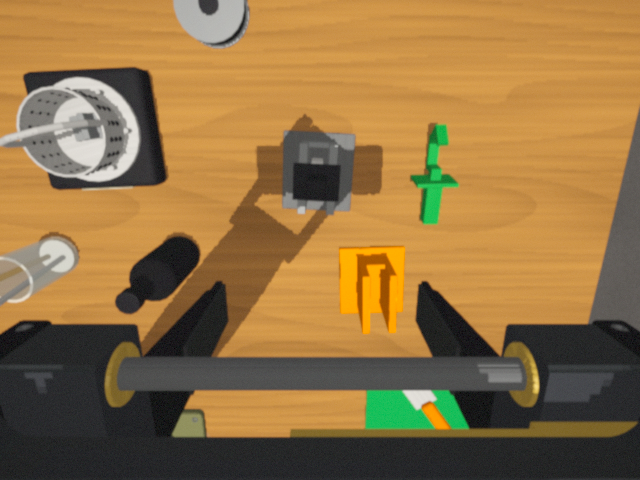

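The wrist picture shows the hook and collar at about (318,180) and the rest foot spanning (283–355, 130–212), with the slot opening up in the image (+x). I'll enlarge it to decide the mouth side.

```bash
python3 - <<'E'
import cv2, numpy as np
w=cv2.imread('pics/w1.png')[120:225,270:370]; s=cv2.imread('pics/scene.png')[140:235,205:290]
a=cv2.resize(w,(400,420),interpolation=2); b=cv2.resize(s,(376,420),interpolation=2)
cv2.imwrite('pics/wz.png',np.clip(1.6*np.hstack([a,b]),0,255).astype('uint8'))
E
```

```text
(no output)
```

View pics/wz.png

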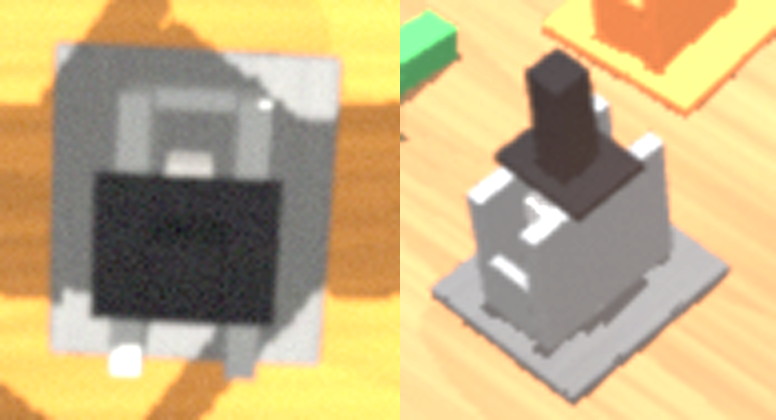

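The wall lies at the +x end of the slot and the steel shank shows there too. So the hook's x is close to world +x, and its mouth faces −x. Next I'll take views over the basket and tray.

Emit:
arm_command(
  increments=[
    {"gripper":1,"offset":[0.3,-0.75,0],"angular":[0,0,0]},
    {"gripper":1,"offset":[0.3,-0.75,0],"angular":[0,0,0]},
    {"gripper":1,"offset":[0.3,-0.75,0],"angular":[0,0,0]},
    {"gripper":1,"offset":[0.3,-0.75,0],"angular":[0,0,0]},
    {"gripper":1,"offset":[0.3,-0.75,0],"angular":[0,0,0]},
    {"gripper":1,"offset":[0.3,-0.75,0],"angular":[0,0,0]},
    {"gripper":1,"offset":[0.3,-0.75,0],"angular":[0,0,0]},
    {"gripper":1,"offset":[0.3,-0.75,0],"angular":[0,0,0]},
    {"gripper":1,"offset":[0.3,-0.75,0],"angular":[0,0,0]},
    {"gripper":1,"offset":[0.3,-0.75,0],"angular":[0,0,0]},
  ],
)

```text
time_s: 3.35
tool_pos: [0.6153, -0.0135, 0.3932]
tcp_rot: [1.0, -0.002, -0.0, 0.0]
wrist_force: [-1.3, 0.1, -0.1]
width: 0.095
gripper_force: 0.0
```

```bash
cat > look.py <<'E'
from h import *
import pickle,sys
n=sys.argv[1]
D=pickle.load(open('d.pkl','rb'))
st=r.read_state(); s=r.snapshot('wrist'); D[n]=(st,s); save(n,s['img'])
for q in sys.argv[2:]:
    for k in r.silhouettes('wrist',q)[:2]:
        D[n,q,round(k['p'],3)]=k['region']
        print(q,round(k['p'],2),np.array(k['box']).round())
pickle.dump(D,open('d.pkl','wb')); print(st['tool_pos'],st['time_s'])
E
python3 look.py w2 basket bail tray
```

```text
basket 0.92 [276. 191. 361. 272.]
bail 0.65 [279. 192. 364. 275.]
tray 0.88 [ 82. 182. 189. 286.]
[ 0.61534296 -0.01352273  0.39318924] 3.35
```

Emit:
arm_command(
  increments=[
    {"gripper":1,"offset":[0,-0.4,0],"angular":[0,0,0]},
    {"gripper":1,"offset":[0,-0.4,0],"angular":[0,0,0]},
    {"gripper":1,"offset":[0,-0.4,0],"angular":[0,0,0]},
    {"gripper":1,"offset":[0,-0.4,0],"angular":[0,0,0]},
    {"gripper":1,"offset":[0,-0.4,0],"angular":[0,0,0]},
    {"gripper":1,"offset":[0,-0.4,0],"angular":[0,0,0]},
    {"gripper":1,"offset":[0,-0.4,0],"angular":[0,0,0]},
    {"gripper":1,"offset":[0,-0.4,0],"angular":[0,0,0]},
    {"gripper":1,"offset":[0,-0.4,0],"angular":[0,0,0]},
    {"gripper":1,"offset":[0,-0.4,0],"angular":[0,0,0]},
  ],
)

```text
time_s: 4.55
tool_pos: [0.616, 0.1476, 0.3937]
tcp_rot: [1.0, -0.001, 0.0, 0.0]
wrist_force: [-0.0, 0.2, 0.3]
width: 0.095
gripper_force: 0.0
```

```bash
python3 look.py w3 basket bail tray; python3 - <<'E'
import cv2,numpy as np
a=cv2.imread('pics/w2.png')[0:330];b=cv2.imread('pics/w3.png')[0:330]
cv2.imwrite('pics/w23.png',np.vstack([cv2.resize(a,(582,300)),cv2.resize(b,(582,300))]))
E
```

```text
basket 0.74 [405. 192. 505. 272.]
basket 0.72 [530.  77. 610. 140.]
bail 0.79 [404. 192. 499. 273.]
tray 0.97 [194. 183. 301. 283.]
[0.6159836  0.14755039 0.39371975] 4.55
```

View pics/w23.png

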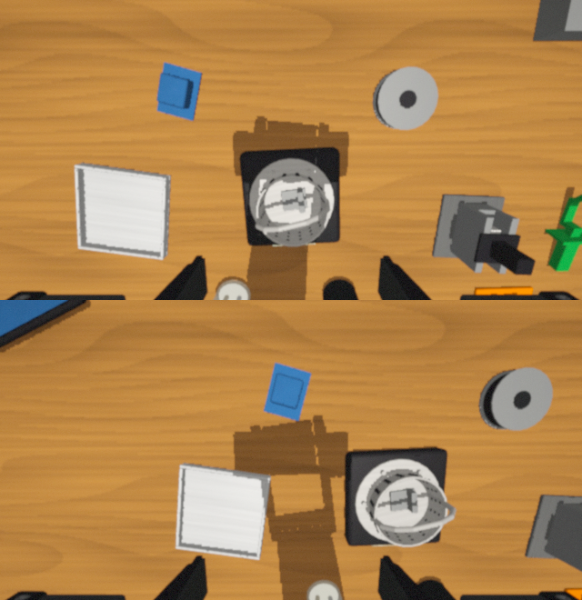

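The wrist views show the tray at (75–170, 165–258) in the upper picture. The bail arches over the basket at about (295,222) there and at about (448,512) in the lower one. I'll enlarge the basket in all four views to pick bail points.

```bash
python3 - <<'E'
import cv2,numpy as np
o=dict(w2=(265,170),w3=(395,175),top=(265,205),scene=(285,235)); 
f=lambda n:cv2.resize(cv2.imread(f'pics/{n}.png')[o[n][1]:o[n][1]+82,o[n][0]:o[n][0]+110],(400,298),interpolation=2)
cv2.imwrite('pics/m.png',np.vstack([np.hstack([f('w2'),f('w3')]),np.hstack([f('top'),f('scene')])]))
E
```

```text
(no output)
```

View pics/m.png

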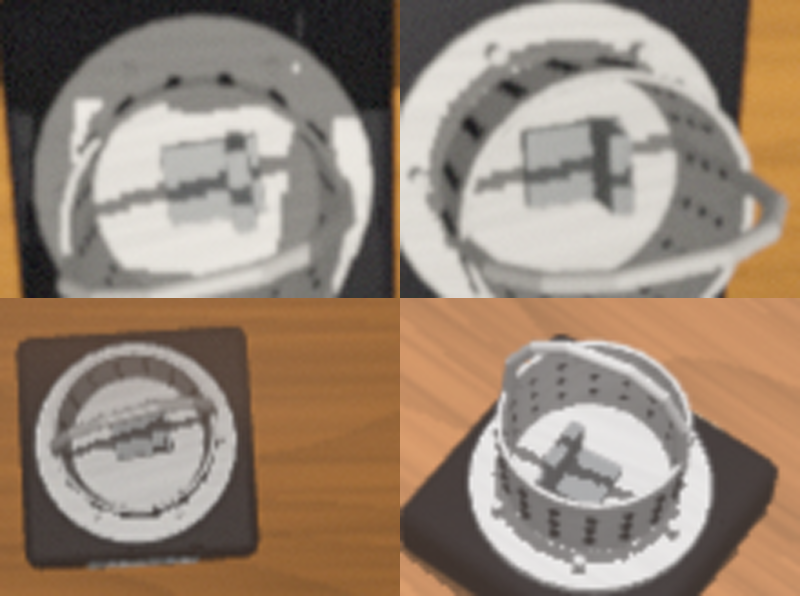

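```bash
cat > fit.py <<'E'
from h import *
import pickle
from scipy.optimize import least_squares
D=pickle.load(open('d.pkl','rb'))
C={'top':cam(D['top']),'scene':cam(D['scene'])}
for w in ['w1','w2','w3']: C[w]=cam(D[w][1],D[w][0])
k=110/400
# bail: picks in mosaic -> pixel
O=dict(w2=(265,170,0,0),w3=(395,175,400,0),top=(265,205,0,298),scene=(285,235,400,298))
px=lambda n,m:np.array([(m[0]-O[n][2])*k+O[n][0]-.36,(m[1]-O[n][3])*k+O[n][1]-.36])
# model pts (y,z): 0 -rim 1 -bend 2 +bend 3 +rim
M=np.array([[0,-48,55],[0,-16,112],[0,16,112],[0,48,55]])/1e3
obs=[('w3',1,(772,215)),('w3',2,(632,270)),('w3',3,(460,243)),('w2',1,(303,256)),('scene',0,(508,392)),('scene',1,(525,352)),('scene',2,(592,358)),('scene',3,(686,420)),('top',0,(212,408)),('top',3,(58,440))]
def f(p):
    P=M@R.from_euler('z',p[3]).as_matrix().T+p[:3]
    return np.concatenate([proj(C[n],P[i])[0]-px(n,m) for n,i,m in obs])
s=least_squares(f,[.575,-.01,.045,.2],loss='soft_l1'); print('basket',s.x.round(4)); print(f(s.x).reshape(-1,2).round(1).tolist())
bk=s.x
# stand disk centre, from top mosaic (135,442)->z .045 ; w3 etc check
print('disk',atz(C['top'],px('top',(136,442)),.045).round(3))
# hook collar
k1=.25;k2=85/376
w=lambda u:np.array([270+u[0]*k1-.4,120+u[1]*k1-.4]); sc=lambda u:np.array([205+(u[0]-400)*k2-.4,140+u[1]*k2-.4])
T=[tri([(C['w1'],w(a)),(C['scene'],sc(b))]) for a,b in [((280,180),(497,157)),((94,172),(583,218)),((92,316),(643,172))]]
print('collar tri',np.round(T,4).tolist())
Q=atz(C['w1'],[w(u) for u in [(280,180),(94,172),(92,316),(276,324)]],.096); print('collar@96',Q[:,:2].round(4).tolist(),Q.mean(0).round(4))
print('yaw deg',np.degrees(np.arctan2(*( (Q[0]+Q[1]-Q[2]-Q[3])[[1,0]]))), np.degrees(np.arctan2(-(Q[1]+Q[2]-Q[0]-Q[3])[0],(Q[1]+Q[2]-Q[0]-Q[3])[1])))
F=atz(C['w1'],[w(u) for u in [(57,45),(342,58),(322,363),(50,352)]],.008);print('foot',F[:,:2].round(4).tolist(),F.mean(0).round(4))
# tray
for n in ['w2','w3','top']:
    for key in D:
        if key[0]==n and len(key)==3 and key[1]=='tray':
            ct=max(cv2.findContours(D[key].astype('uint8'),0,2)[0],key=cv2.contourArea)[:,0,:]
            P=atz(C[n],ct,.015)[:,:2]; rr=cv2.minAreaRect((P*1e4).astype(np.float32)); print('tray',n,np.array(rr[0])/1e4,np.array(rr[1])/1e4,rr[2])
E
python3 fit.py
```

```text
basket [ 0.5785 -0.0162  0.0522  0.3123]
[[-7.8, 6.0], [1.1, -0.3], [6.4, 0.2], [-9.8, -0.5], [-4.5, -0.8], [7.9, -1.7], [6.7, 2.3], [-4.0, 7.9], [0.6, -4.7], [1.0, 0.6]]
disk [[ 0.573 -0.012  0.045]]
collar tri [[0.5348, -0.3327, 0.0918], [0.5368, -0.277, 0.0919], [0.4942, -0.2761, 0.0873]]
collar@96 [[0.536, -0.333], [0.5383, -0.278], [0.4953, -0.2764], [0.4928, -0.3324]] [ 0.5156 -0.305   0.096 ]
yaw deg -1.460403090609426 -2.498015810879557
foot [[0.5731, -0.2598], [0.5688, -0.3582], [0.4611, -0.3537], [0.4653, -0.2539]] [ 0.5171 -0.3064  0.008 ]
tray w2 [0.54720986 0.26202778] [0.15094298 0.14792264] 81.49385833740234
tray w3 [0.54615654 0.26311394] [0.14244398 0.14701058] 81.19140625
tray top [0.5475126  0.26067036] [0.14838256 0.1436183 ] 81.44644927978516
```

```bash
cat >> fit.py <<'E'
print('-----')
obs={'w3':[(750,182),(783,205),(775,222),(740,240),(690,255),(640,268),(590,280),(545,283),(500,272),(462,245)],
'w2':[(140,289),(200,280),(260,266),(305,255)],
'scene':[(506,395),(512,368),(530,350),(570,350),(610,365),(650,385),(685,425)],
'top':[(62,434),(100,418),(150,403),(200,399)]}
def curve(p):
    ym,zm=p[4],p[5]
    V=np.array([[0,-.048,.055],[0,-ym,zm],[0,-.016,.112],[0,.016,.112],[0,ym,zm],[0,.048,.055]])
    V=np.vstack([V[i]+(V[i+1]-V[i])*np.linspace(0,1,60)[:,None] for i in range(5)])
    return V@R.from_euler('z',p[3]).as_matrix().T+p[:3]
def g(p):
    P=curve(p); o=[]
    for n in obs:
        q=proj(C[n],P)
        for m in obs[n]: o.append(np.linalg.norm(q-px(n,m),axis=1).min())
    return np.array(o)
for z0 in [.575]:
    s=least_squares(g,[z0,-.012,.045,.15,.044,.085],loss='soft_l1',diff_step=1e-3,x_scale=[.01,.01,.01,.1,.01,.01]); print(s.x.round(4),g(s.x).round(1),s.cost)
p=s.x
ims=[]
for n in ['w2','w3','top','scene']:
    S=D[n][1] if n[0]=='w' else D[n]; im=S['img'][...,::-1].copy(); ox,oy=O[n][:2]; oy+= 15 if n=='w2' else 0
    im=cv2.resize(im[oy:oy+82,ox:ox+110],(400,298),interpolation=2)
    for u in proj(C[n],curve(p)): cv2.circle(im,tuple(int(v) for v in ((u-[ox,oy]+.5)/k)),1,(0,0,255),-1)
    for zc,rad in [(.055,.05)]:
        t=np.linspace(0,6.28,60); P=np.c_[p[0]+rad*np.cos(t),p[1]+rad*np.sin(t),0*t+p[2]+zc]
        for u in proj(C[n],P): cv2.circle(im,tuple(int(v) for v in ((u-[ox,oy]+.5)/k)),1,(255,0,0),-1)
    ims.append(im)
cv2.imwrite('pics/ov.png',np.vstack([np.hstack(ims[:2]),np.hstack(ims[2:])]))
E
python3 fit.py | sed -n '/----/,$p'
```

```text
-----
[ 0.5727 -0.0118  0.0447  0.2421  0.0468  0.095 ] [0.4 0.1 0.3 0.3 0.6 0.2 0.9 1.2 2.4 0.2 1.4 0.4 0.2 2.1 1.7 0.7 0.6 0.1
 0.3 0.9 0.1 0.3 0.3 0.8 0.4] 7.163084086241455
```

View pics/ov.png

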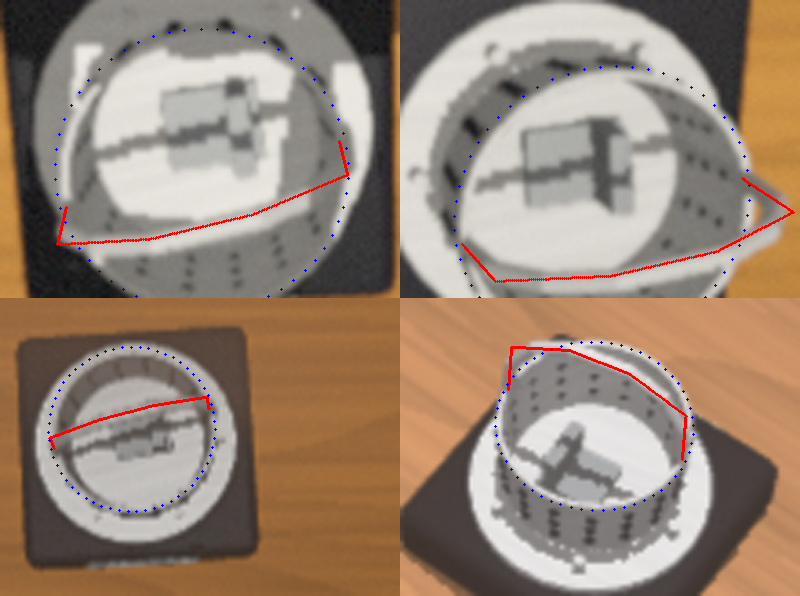

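The fit agrees with the image: basket at (0.573, −0.012), base z 0.045, bail yaw about 0.2. The hook is at (0.516, −0.305) with yaw −2°, and its rest agrees with that. The tray is at (0.547, 0.262). I'll go and grasp the hook.

Emit:
arm_command(
  increments=[
    {"gripper":1,"offset":[-0.25,1,0],"angular":[0,0,0]},
    {"gripper":1,"offset":[-0.25,1,0],"angular":[0,0,0]},
    {"gripper":1,"offset":[-0.25,1,0],"angular":[0,0,0]},
    {"gripper":1,"offset":[-0.25,1,0],"angular":[0,0,0]},
    {"gripper":1,"offset":[-0.25,1,0],"angular":[0,0,0]},
    {"gripper":1,"offset":[-0.25,1,0],"angular":[0,0,0]},
    {"gripper":1,"offset":[-0.25,1,0],"angular":[0,0,0]},
    {"gripper":1,"offset":[-0.25,1,0],"angular":[0,0,0]},
    {"gripper":1,"offset":[-0.25,1,0],"angular":[0,0,0]},
    {"gripper":1,"offset":[-0.25,1,0],"angular":[0,0,0]},
  ],
)

```text
time_s: 5.75
tool_pos: [0.5149, -0.2531, 0.3934]
tcp_rot: [1.0, -0.002, -0.0, -0.0]
wrist_force: [0.2, 0.8, 0.4]
width: 0.0947
gripper_force: 0.0
```

Emit:
arm_command(
  increments=[
    {"gripper":1,"offset":[0,0.134,0.1],"angular":[0,0,0.04]},
    {"gripper":1,"offset":[0,0.134,0.2],"angular":[0,0,0.04]},
    {"gripper":1,"offset":[0,0.134,0.3],"angular":[0,0,0.04]},
    {"gripper":1,"offset":[0,0.134,0.4],"angular":[0,0,0.04]},
    {"gripper":1,"offset":[0,0.134,0.47],"angular":[0,0,0.04]},
    {"gripper":1,"offset":[0,0.134,0.53],"angular":[0,0,0.04]},
    {"gripper":1,"offset":[0,0.134,0.58],"angular":[0,0,0.04]},
    {"gripper":1,"offset":[0,0.134,0.62],"angular":[0,0,0.04]},
    {"gripper":1,"offset":[0,0.134,0.65],"angular":[0,0,0.04]},
    {"gripper":1,"offset":[0,0.134,0.66],"angular":[0,0,0.04]},
  ],
)

```text
time_s: 6.75
tool_pos: [0.5153, -0.3041, 0.1284]
tcp_rot: [1.0, -0.016, -0.001, -0.001]
wrist_force: [0.4, 0.3, -0.1]
width: 0.095
gripper_force: 0.0
```

Emit:
arm_command(
  increments=[
    {"gripper":0,"offset":[0,0,0],"angular":[0,0,0]},
    {"gripper":0,"offset":[0,0,0],"angular":[0,0,0]},
    {"gripper":0,"offset":[0,0,0],"angular":[0,0,0]},
    {"gripper":0,"offset":[0,0,0],"angular":[0,0,0]},
    {"gripper":0,"offset":[0,0,0],"angular":[0,0,0]},
    {"gripper":0,"offset":[0,0,0],"angular":[0,0,0]},
    {"gripper":0,"offset":[0,0,0],"angular":[0,0,0]},
    {"gripper":0,"offset":[0,0,0],"angular":[0,0,0]},
    {"gripper":0,"offset":[0,0,0],"angular":[0,0,0]},
    {"gripper":0,"offset":[0,0,0],"angular":[0,0,0]},
  ],
  newtons=40,
)

```text
time_s: 7.75
tool_pos: [0.5153, -0.3052, 0.1296]
tcp_rot: [1.0, -0.016, -0.0, -0.0]
wrist_force: [0.5, -0.5, 0.2]
width: 0.0223
gripper_force: 40.0
```

The hook is gripped (22.3 mm). I'll lift it straight out, then move beside the bail on its +x side with yaw 0.21.

Emit:
arm_command(
  increments=[
    {"gripper":0,"offset":[0,0,-0.02],"angular":[0,0,0]},
    {"gripper":0,"offset":[0,0,-0.06],"angular":[0,0,0]},
    {"gripper":0,"offset":[0,0,-0.1],"angular":[0,0,0]},
    {"gripper":0,"offset":[0,0,-0.15],"angular":[0,0,0]},
    {"gripper":0,"offset":[0,0,-0.2],"angular":[0,0,0]},
    {"gripper":0,"offset":[0,0,-0.25],"angular":[0,0,0]},
    {"gripper":0,"offset":[0,0,-0.3],"angular":[0,0,0]},
    {"gripper":0,"offset":[0,0,-0.34],"angular":[0,0,0]},
    {"gripper":0,"offset":[0,0,-0.37],"angular":[0,0,0]},
    {"gripper":0,"offset":[0,0,-0.375],"angular":[0,0,0]},
  ],
)

```text
time_s: 8.75
tool_pos: [0.5161, -0.3057, 0.2825]
tcp_rot: [1.0, -0.016, 0.002, 0.001]
wrist_force: [-0.4, 0.5, -1.3]
width: 0.0219
gripper_force: 40.0
```

Emit:
arm_command(
  increments=[
    {"gripper":0,"offset":[0.03,-0.06,0],"angular":[0,0,-0.03]},
    {"gripper":0,"offset":[0.06,-0.15,0],"angular":[0,0,-0.06]},
    {"gripper":0,"offset":[0.09,-0.25,0],"angular":[0,0,-0.1]},
    {"gripper":0,"offset":[0.12,-0.35,0],"angular":[0,0,-0.14]},
    {"gripper":0,"offset":[0.15,-0.45,0],"angular":[0,0,-0.18]},
    {"gripper":0,"offset":[0.18,-0.55,0],"angular":[0,0,-0.22]},
    {"gripper":0,"offset":[0.2,-0.64,0],"angular":[0,0,-0.26]},
    {"gripper":0,"offset":[0.22,-0.71,0],"angular":[0,0,-0.29]},
    {"gripper":0,"offset":[0.23,-0.75,0],"angular":[0,0,-0.308]},
    {"gripper":0,"offset":[0.23,-0.763,0],"angular":[0,0,-0.308]},
  ],
)

```text
time_s: 9.75
tool_pos: [0.6172, -0.0019, 0.2787]
tcp_rot: [0.994, 0.105, -0.001, -0.0]
wrist_force: [1.6, -0.9, -0.8]
width: 0.0221
gripper_force: 40.0
```

```bash
python3 - <<'E'
from h import *
st=r.read_state(); print(st['tool_pos'],R.from_quat(st['tcp_rot']).as_matrix()[:,0],st['time_s'])
ims=[]
for n,(x,y) in dict(wrist=(220,160),scene=(255,190)).items():
    s=r.snapshot(n); ims.append(cv2.resize(s['img'][y:y+180,x:x+150],(400,480),interpolation=2)); c=cam(s,st)
    b=np.array([.573,-.012,.157]); d=np.array([-np.sin(.21),np.cos(.21),0]); z=st['tool_pos']-[0,0,.1]
    for P,col in [(b-.016*d,(255,0,0)),(b+.016*d,(255,0,0)),(z,(0,0,255)),(z-[0,0,.013],(0,255,0))]:
        u=(proj(c,P)[0]-[x,y])*400/150; cv2.circle(ims[-1],(int(u[0]),int(u[1])),3,col,-1)
save('p1',np.hstack(ims))
E
```

```text
[ 0.61718528 -0.00193828  0.27871089] [ 0.9778026   0.20952242 -0.00156269] 9.75
```

View pics/p1.png

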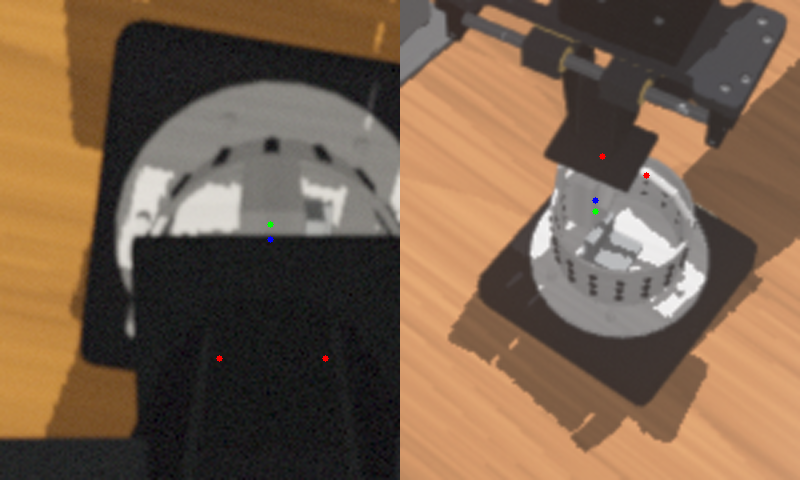

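The collar covers the hook's lower part. In the scene view the seat marker at (595,200) lies on the +x side of the bail marker at (646,175), as planned. I'll descend and then slide in.

Emit:
arm_command(
  increments=[
    {"gripper":0,"offset":[0,0,0.02],"angular":[0,0,0]},
    {"gripper":0,"offset":[0,0,0.04],"angular":[0,0,0]},
    {"gripper":0,"offset":[0,0,0.06],"angular":[0,0,0]},
    {"gripper":0,"offset":[0,0,0.08],"angular":[0,0,0]},
    {"gripper":0,"offset":[0,0,0.1],"angular":[0,0,0]},
    {"gripper":0,"offset":[0,0,0.115],"angular":[0,0,0]},
    {"gripper":0,"offset":[0,0,0.125],"angular":[0,0,0]},
    {"gripper":0,"offset":[0,0,0.127],"angular":[0,0,0]},
    {"gripper":0,"offset":[0,0,0.127],"angular":[0,0,0]},
    {"gripper":0,"offset":[0,0,0.127],"angular":[0,0,0]},
  ],
)

```text
time_s: 10.85
tool_pos: [0.6175, -0.0031, 0.2294]
tcp_rot: [0.995, 0.105, 0.0, 0.0]
wrist_force: [0.3, 0.3, -0.7]
width: 0.0219
gripper_force: 40.0
```

Emit:
arm_command(
  increments=[
    {"gripper":0,"offset":[-0.01,0,0],"angular":[0,0,0]},
    {"gripper":0,"offset":[-0.025,0,0],"angular":[0,0,0]},
    {"gripper":0,"offset":[-0.04,0,0],"angular":[0,0,0]},
    {"gripper":0,"offset":[-0.055,0,0],"angular":[0,0,0]},
    {"gripper":0,"offset":[-0.07,0,0],"angular":[0,0,0]},
    {"gripper":0,"offset":[-0.085,0,0],"angular":[0,0,0]},
    {"gripper":0,"offset":[-0.1,0,0],"angular":[0,0,0]},
    {"gripper":0,"offset":[-0.11,0,0],"angular":[0,0,0]},
    {"gripper":0,"offset":[-0.112,0,0],"angular":[0,0,0]},
    {"gripper":0,"offset":[-0.112,0,0],"angular":[0,0,0]},
  ],
)

```text
time_s: 11.85
tool_pos: [0.5734, -0.0125, 0.229]
tcp_rot: [0.995, 0.104, 0.0, 0.0]
wrist_force: [0.5, -0.3, -1.7]
width: 0.0219
gripper_force: 40.0
```

```bash
python3 - <<'E'
from h import *
st=r.read_state(); print(st['tool_pos'],st['wrist_force'],st['moment'],st['time_s'])
s=r.snapshot('scene'); c=cam(s,st); x,y=270,190
im=cv2.resize(s['img'][y:y+120,x:x+120],(600,600),interpolation=2)
save('p2',im)
E
```

```text
[ 0.57339911 -0.01253461  0.22896074] [ 0.53755801 -0.27007637 -1.69201498] [0.06793265 0.03874735 0.02645643] 11.85
```

View pics/p2.png

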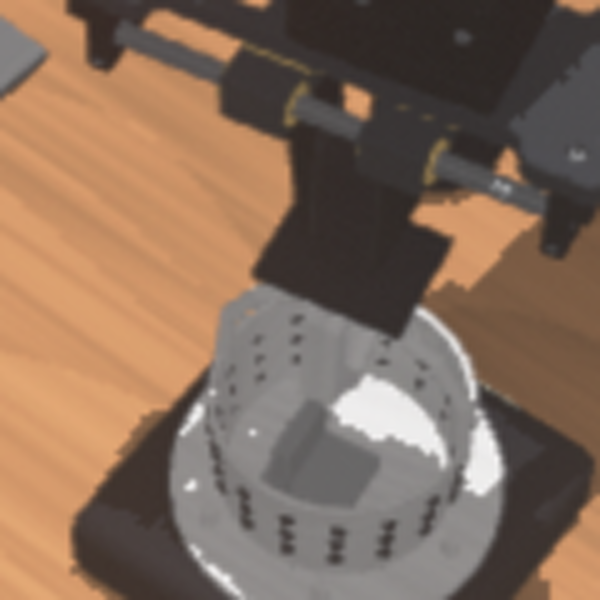

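The scene view shows the shank inside the bail at about (330,360) and the basket undisturbed. I'll lift slowly.

Emit:
arm_command(
  increments=[
    {"gripper":0,"offset":[0,0,-0.015],"angular":[0,0,0]},
    {"gripper":0,"offset":[0,0,-0.03],"angular":[0,0,0]},
    {"gripper":0,"offset":[0,0,-0.045],"angular":[0,0,0]},
    {"gripper":0,"offset":[0,0,-0.06],"angular":[0,0,0]},
    {"gripper":0,"offset":[0,0,-0.067],"angular":[0,0,0]},
    {"gripper":0,"offset":[0,0,-0.074],"angular":[0,0,0]},
    {"gripper":0,"offset":[0,0,-0.081],"angular":[0,0,0]},
    {"gripper":0,"offset":[0,0,-0.09],"angular":[0,0,0]},
    {"gripper":0,"offset":[0,0,-0.1],"angular":[0,0,0]},
    {"gripper":0,"offset":[0,0,-0.11],"angular":[0,0,0]},
  ],
)

```text
time_s: 12.9
tool_pos: [0.5733, -0.0125, 0.2729]
tcp_rot: [0.995, 0.104, -0.0, -0.0]
wrist_force: [0.2, 0.5, -3.7]
width: 0.0218
gripper_force: 40.0
```

Emit:
arm_command(
  increments=[
    {"gripper":0,"offset":[0,0,-0.01],"angular":[0,0,0]},
    {"gripper":0,"offset":[0,0,-0.025],"angular":[0,0,0]},
    {"gripper":0,"offset":[0,0,-0.04],"angular":[0,0,0]},
    {"gripper":0,"offset":[0,0,-0.06],"angular":[0,0,0]},
    {"gripper":0,"offset":[0,0,-0.08],"angular":[0,0,0]},
    {"gripper":0,"offset":[0,0,-0.1],"angular":[0,0,0]},
    {"gripper":0,"offset":[0,0,-0.12],"angular":[0,0,0]},
    {"gripper":0,"offset":[0,0,-0.14],"angular":[0,0,0]},
    {"gripper":0,"offset":[0,0,-0.15],"angular":[0,0,0]},
    {"gripper":0,"offset":[0,0,-0.15],"angular":[0,0,0]},
  ],
)

```text
time_s: 13.9
tool_pos: [0.5738, -0.0125, 0.3339]
tcp_rot: [0.995, 0.104, 0.001, 0.0]
wrist_force: [0.1, -0.5, -3.8]
width: 0.0216
gripper_force: 40.0
```

```bash
python3 - <<'E'
from h import *
st=r.read_state(); print(st['tool_pos'],st['wrist_force'],st['moment'],st['time_s'])
s=r.snapshot('scene'); x,y=270,150
save('p3',cv2.resize(s['img'][y:y+170,x:x+150],(528,600),interpolation=2))
E
```

```text
[ 0.57375881 -0.01254334  0.33391201] [ 0.09608059 -0.45039016 -3.84813377] [ 0.00209667 -0.03935941 -0.01314357] 13.9
```

View pics/p3.png

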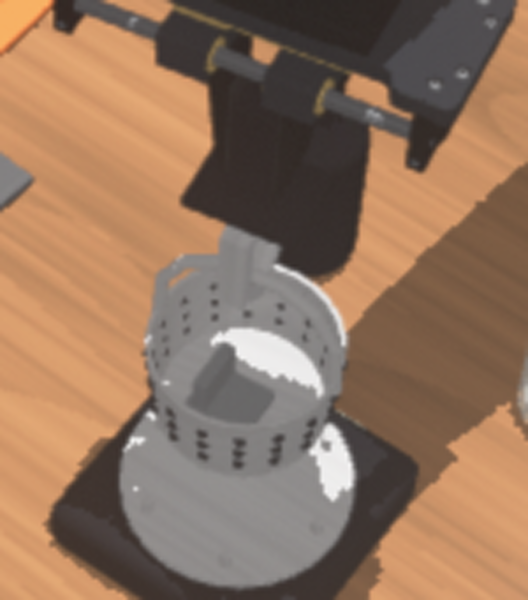

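The basket hangs level on the hook at about (245,370), with the print inside and clear of the station. I'll carry it to the tray on a smooth 3 s profile.

Emit:
arm_command(
  increments=[
    {"gripper":0,"offset":[0,0,0],"angular":[0,0,0]},
    {"gripper":0,"offset":[0,-0.002,0],"angular":[0,0,0]},
    {"gripper":0,"offset":[0.001,-0.006,0],"angular":[0,0,0]},
    {"gripper":0,"offset":[0.001,-0.013,0],"angular":[0,0,0]},
    {"gripper":0,"offset":[0.003,-0.024,0],"angular":[0,0,0]},
    {"gripper":0,"offset":[0.004,-0.04,0],"angular":[0,0,0]},
    {"gripper":0,"offset":[0.007,-0.059,0],"angular":[0,0,0]},
    {"gripper":0,"offset":[0.009,-0.083,0],"angular":[0,0,0]},
    {"gripper":0,"offset":[0.012,-0.112,0],"angular":[0,0,0]},
    {"gripper":0,"offset":[0.016,-0.144,0],"angular":[0,0,0]},
  ],
)

```text
time_s: 14.95
tool_pos: [0.5676, 0.0463, 0.3329]
tcp_rot: [0.995, 0.104, 0.0, -0.0]
wrist_force: [0.3, 0.4, -4.4]
width: 0.0221
gripper_force: 40.0
```

Emit:
arm_command(
  increments=[
    {"gripper":0,"offset":[0.004,-0.035,0],"angular":[0,0,0]},
    {"gripper":0,"offset":[0.008,-0.074,0],"angular":[0,0,0]},
    {"gripper":0,"offset":[0.013,-0.114,0],"angular":[0,0,0]},
    {"gripper":0,"offset":[0.017,-0.156,0],"angular":[0,0,0]},
    {"gripper":0,"offset":[0.022,-0.199,0],"angular":[0,0,0]},
    {"gripper":0,"offset":[0.027,-0.241,0],"angular":[0,0,0]},
    {"gripper":0,"offset":[0.031,-0.283,0],"angular":[0,0,0]},
    {"gripper":0,"offset":[0.036,-0.324,0],"angular":[0,0,0]},
    {"gripper":0,"offset":[0.04,-0.362,0],"angular":[0,0,0]},
    {"gripper":0,"offset":[0.044,-0.397,0],"angular":[0,0,0]},
  ],
)

```text
time_s: 15.95
tool_pos: [0.5518, 0.2055, 0.3328]
tcp_rot: [0.995, 0.105, -0.0, 0.0]
wrist_force: [-0.7, -1.0, -3.3]
width: 0.0216
gripper_force: 40.0
```

Emit:
arm_command(
  increments=[
    {"gripper":0,"offset":[0.004,-0.032,0],"angular":[0,0,0]},
    {"gripper":0,"offset":[0.007,-0.06,0],"angular":[0,0,0]},
    {"gripper":0,"offset":[0.009,-0.084,0],"angular":[0,0,0]},
    {"gripper":0,"offset":[0.012,-0.104,0],"angular":[0,0,0]},
    {"gripper":0,"offset":[0.013,-0.119,0],"angular":[0,0,0]},
    {"gripper":0,"offset":[0.015,-0.131,0],"angular":[0,0,0]},
    {"gripper":0,"offset":[0.015,-0.138,0],"angular":[0,0,0]},
    {"gripper":0,"offset":[0.016,-0.142,0],"angular":[0,0,0]},
    {"gripper":0,"offset":[0.016,-0.144,0],"angular":[0,0,0]},
    {"gripper":0,"offset":[0.016,-0.144,0],"angular":[0,0,0]},
  ],
)

```text
time_s: 16.95
tool_pos: [0.5463, 0.2617, 0.3329]
tcp_rot: [0.995, 0.104, 0.0, 0.0]
wrist_force: [0.4, -0.3, -3.8]
width: 0.0216
gripper_force: 40.0
```

```bash
python3 - <<'E'
from h import *
st=r.read_state(); print(st['tool_pos'],st['wrist_force'],st['time_s'])
for n in ['scene','top']:
    s=r.snapshot(n);c=cam(s); save('q'+n,s['img'])
    for q,z in [('basket',.14),('tray',.015),('print',.14)]:
        for k in r.silhouettes(n,q)[:1]:
            ys,xs=np.nonzero(k['region']); print(n,q,round(k['p'],2),k['box'],atz(c,[xs.mean(),ys.mean()],z).round(3))
    # expected basket hanging projection of rim and base
    b=st['tool_pos']-[0,0,.212]; t=np.linspace(0,6.28,40)
    P=np.vstack([np.c_[b[0]+.05*np.cos(t),b[1]+.05*np.sin(t),0*t+b[2]+.055],np.c_[b[0]+.045*np.cos(t),b[1]+.045*np.sin(t),0*t+b[2]]])
    u=proj(c,P); print('expected box',u.min(0).round(),u.max(0).round())
E
```

```text
[0.54627825 0.2617023  0.33286189] [ 0.43671106 -0.26932714 -3.80289405] 16.95
scene basket 0.77 [452.5, 297.0, 523.3, 365.2] [[0.538 0.263 0.14 ]]
scene tray 0.68 [412.5, 325.4, 522.7, 421.5] [[0.568 0.268 0.015]]
scene print 0.8 [465.8, 324.0, 487.6, 354.8] [[0.557 0.26  0.14 ]]
expected box [451. 298.] [517. 366.]
top basket 0.7 [133.7, 224.6, 188.2, 272.4] [[0.539 0.262 0.14 ]]
top tray 0.84 [152.0, 228.8, 225.7, 294.1] [[0.536 0.24  0.015]]
top print 0.8 [166.4, 245.1, 180.2, 256.9] [[0.548 0.255 0.14 ]]
expected box [138. 225.] [193. 274.]
```

Emit:
arm_command(
  increments=[
    {"gripper":0,"offset":[0,0,0.002],"angular":[0,0,0]},
    {"gripper":0,"offset":[0,0,0.014],"angular":[0,0,0]},
    {"gripper":0,"offset":[0,0,0.039],"angular":[0,0,0]},
    {"gripper":0,"offset":[0,0,0.075],"angular":[0,0,0]},
    {"gripper":0,"offset":[0,0,0.119],"angular":[0,0,0]},
    {"gripper":0,"offset":[0,0,0.163],"angular":[0,0,0]},
    {"gripper":0,"offset":[0,0,0.199],"angular":[0,0,0]},
    {"gripper":0,"offset":[0,0,0.224],"angular":[0,0,0]},
    {"gripper":0,"offset":[0,0,0.235],"angular":[0,0,0]},
    {"gripper":0,"offset":[0,0,0.2375],"angular":[0,0,0]},
  ],
)

```text
time_s: 18.35
tool_pos: [0.5461, 0.2618, 0.2372]
tcp_rot: [0.995, 0.104, -0.0, 0.0]
wrist_force: [-0.1, 0.3, -3.7]
width: 0.022
gripper_force: 40.0
```

Emit:
arm_command(
  increments=[
    {"gripper":0,"offset":[0,0,0.005],"angular":[0,0,0]},
    {"gripper":0,"offset":[0,0,0.01],"angular":[0,0,0]},
    {"gripper":0,"offset":[0,0,0.015],"angular":[0,0,0]},
    {"gripper":0,"offset":[0,0,0.02],"angular":[0,0,0]},
    {"gripper":0,"offset":[0,0,0.025],"angular":[0,0,0]},
    {"gripper":0,"offset":[0,0,0.03],"angular":[0,0,0]},
    {"gripper":0,"offset":[0,0,0.035],"angular":[0,0,0]},
    {"gripper":0,"offset":[0,0,0.04],"angular":[0,0,0]},
    {"gripper":0,"offset":[0,0,0.045],"angular":[0,0,0]},
    {"gripper":0,"offset":[0,0,0.05],"angular":[0,0,0]},
  ],
)

```text
time_s: 19.35
tool_pos: [0.5462, 0.2619, 0.2177]
tcp_rot: [0.995, 0.104, -0.0, -0.0]
wrist_force: [-2.0, -0.2, -1.5]
width: 0.0216
gripper_force: 40.0
```

Emit:
arm_command(
  increments=[
    {"gripper":0,"offset":[0,0,0.005],"angular":[0,0,0]},
    {"gripper":0,"offset":[0,0,0.01],"angular":[0,0,0]},
    {"gripper":0,"offset":[0,0,0.015],"angular":[0,0,0]},
    {"gripper":0,"offset":[0,0,0.02],"angular":[0,0,0]},
    {"gripper":0,"offset":[0,0,0.025],"angular":[0,0,0]},
    {"gripper":0,"offset":[0,0,0.03],"angular":[0,0,0]},
    {"gripper":0,"offset":[0,0,0.035],"angular":[0,0,0]},
    {"gripper":0,"offset":[0,0,0.04],"angular":[0,0,0]},
    {"gripper":0,"offset":[0,0,0.045],"angular":[0,0,0]},
    {"gripper":0,"offset":[0,0,0.05],"angular":[0,0,0]},
  ],
)

```text
time_s: 20.35
tool_pos: [0.5462, 0.2618, 0.1977]
tcp_rot: [0.995, 0.104, -0.0, -0.0]
wrist_force: [-0.5, 0.9, -1.6]
width: 0.022
gripper_force: 40.0
```

Contact is released. I'll centre the bar in the mouth, back out along +x, then rise.

Emit:
arm_command(
  increments=[
    {"gripper":0,"offset":[0,0,0.005],"angular":[0,0,0]},
    {"gripper":0,"offset":[0,0,0.01],"angular":[0,0,0]},
    {"gripper":0,"offset":[0,0,0.015],"angular":[0,0,0]},
    {"gripper":0,"offset":[0,0,0.018],"angular":[0,0,0]},
    {"gripper":0,"offset":[0,0,0.018],"angular":[0,0,0]},
    {"gripper":0,"offset":[0.01,0,0.018],"angular":[0,0,0]},
    {"gripper":0,"offset":[0.025,0,0.018],"angular":[0,0,0]},
    {"gripper":0,"offset":[0.04,0,0.018],"angular":[0,0,0]},
    {"gripper":0,"offset":[0.055,0,0.018],"angular":[0,0,0]},
    {"gripper":0,"offset":[0.07,0,0.018],"angular":[0,0,0]},
  ],
)

```text
time_s: 21.35
tool_pos: [0.5743, 0.2678, 0.1907]
tcp_rot: [0.995, 0.104, 0.0, 0.0]
wrist_force: [-0.3, 0.1, -1.3]
width: 0.0218
gripper_force: 40.0
```

Emit:
arm_command(
  increments=[
    {"gripper":0,"offset":[0.015,0,0],"angular":[0,0,0]},
    {"gripper":0,"offset":[0.03,0,0],"angular":[0,0,0]},
    {"gripper":0,"offset":[0.05,0,0],"angular":[0,0,0]},
    {"gripper":0,"offset":[0.07,0,0],"angular":[0,0,0]},
    {"gripper":0,"offset":[0.08,0,-0.02],"angular":[0,0,0]},
    {"gripper":0,"offset":[0.08,0,-0.07],"angular":[0,0,0]},
    {"gripper":0,"offset":[0.08,0,-0.12],"angular":[0,0,0]},
    {"gripper":0,"offset":[0.08,0,-0.18],"angular":[0,0,0]},
    {"gripper":0,"offset":[0.08,0,-0.23],"angular":[0,0,0]},
    {"gripper":0,"offset":[0.08,0,-0.25],"angular":[0,0,0]},
  ],
)

```text
time_s: 22.35
tool_pos: [0.606, 0.2747, 0.2945]
tcp_rot: [0.995, 0.104, 0.002, -0.001]
wrist_force: [0.1, 0.1, -1.0]
width: 0.0222
gripper_force: 40.0
```

```bash
python3 - <<'E'
from h import *
st=r.read_state(); print(st['tool_pos'],R.from_quat(st['tcp_rot']).as_euler('xyz'),st['wrist_force'],st['time_s'])
for n in ['scene','top']:
    s=r.snapshot(n);c=cam(s); save('u'+n,s['img'])
    for q,z in [('basket',.03),('print',.02)]:
        for k in r.silhouettes(n,q)[:1]:
            ys,xs=np.nonzero(k['region']); print(n,q,round(k['p'],2),k['box'],atz(c,[xs.mean(),ys.mean()],z).round(3))
    b=np.array([.546,.262,.005]); t=np.linspace(0,6.28,40)
    P=np.vstack([np.c_[b[0]+.05*np.cos(t),b[1]+.05*np.sin(t),0*t+b[2]+.055],np.c_[b[0]+.045*np.cos(t),b[1]+.045*np.sin(t),0*t+b[2]]])
    u=proj(c,P); print('expected box',u.min(0).round(),u.max(0).round())
E
```

```text
[0.60604645 0.27473363 0.2945284 ] [-3.140861   -0.00504947  0.20932966] [ 0.08380608  0.07617931 -1.00843151] 22.35
scene basket 0.56 [443.5, 329.4, 503.0, 392.4] [[0.548 0.264 0.03 ]]
scene print 0.69 [440.7, 327.6, 501.6, 390.9] [[0.543 0.263 0.02 ]]
expected box [439. 329.] [499. 391.]
top basket 0.59 [157.3, 236.1, 204.7, 279.4] [[0.546 0.269 0.03 ]]
top print 0.63 [182.2, 254.5, 194.6, 263.3] [[0.547 0.257 0.02 ]]
expected box [159. 235.] [207. 279.]
```

The basket and print are where they should be in the tray. I'll return the hook to its rest.

Emit:
arm_command(
  increments=[
    {"gripper":0,"offset":[-0.01,0.03,0],"angular":[0,0,0]},
    {"gripper":0,"offset":[-0.03,0.09,0],"angular":[0,0,0]},
    {"gripper":0,"offset":[-0.06,0.16,0],"angular":[0,0,0]},
    {"gripper":0,"offset":[-0.09,0.24,0],"angular":[0,0,0]},
    {"gripper":0,"offset":[-0.12,0.32,0],"angular":[0,0,0]},
    {"gripper":0,"offset":[-0.15,0.4,0],"angular":[0,0,0]},
    {"gripper":0,"offset":[-0.18,0.48,0],"angular":[0,0,0]},
    {"gripper":0,"offset":[-0.21,0.56,0],"angular":[0,0,0]},
    {"gripper":0,"offset":[-0.24,0.63,0],"angular":[0,0,0]},
    {"gripper":0,"offset":[-0.26,0.686,0],"angular":[0,0,0]},
  ],
)

```text
time_s: 23.65
tool_pos: [0.559, -0.018, 0.2899]
tcp_rot: [0.995, 0.104, -0.001, 0.0]
wrist_force: [-0.1, 0.4, -2.0]
width: 0.0224
gripper_force: 40.0
```

Emit:
arm_command(
  increments=[
    {"gripper":0,"offset":[-0.03,0.08,0],"angular":[0,0,0.03]},
    {"gripper":0,"offset":[-0.06,0.16,0],"angular":[0,0,0.07]},
    {"gripper":0,"offset":[-0.09,0.24,0],"angular":[0,0,0.11]},
    {"gripper":0,"offset":[-0.12,0.32,0],"angular":[0,0,0.16]},
    {"gripper":0,"offset":[-0.15,0.4,0],"angular":[0,0,0.2]},
    {"gripper":0,"offset":[-0.18,0.48,0],"angular":[0,0,0.24]},
    {"gripper":0,"offset":[-0.21,0.56,0],"angular":[0,0,0.28]},
    {"gripper":0,"offset":[-0.24,0.63,0],"angular":[0,0,0.307]},
    {"gripper":0,"offset":[-0.255,0.67,0],"angular":[0,0,0.307]},
    {"gripper":0,"offset":[-0.26,0.686,0],"angular":[0,0,0.307]},
  ],
)

```text
time_s: 24.65
tool_pos: [0.5146, -0.3071, 0.29]
tcp_rot: [1.0, -0.017, -0.0, -0.0]
wrist_force: [-0.0, -0.8, -0.5]
width: 0.0217
gripper_force: 40.0
```

Emit:
arm_command(
  increments=[
    {"gripper":0,"offset":[0,0,0],"angular":[0,0,0]},
    {"gripper":0,"offset":[0,0,0],"angular":[0,0,0]},
    {"gripper":0,"offset":[0,0,0],"angular":[0,0,0]},
    {"gripper":0,"offset":[0,0,0],"angular":[0,0,0]},
    {"gripper":0,"offset":[0,0,0],"angular":[0,0,0]},
    {"gripper":0,"offset":[0,0,0],"angular":[0,0,0]},
    {"gripper":0,"offset":[0,0,0],"angular":[0,0,0]},
    {"gripper":0,"offset":[0,0,0],"angular":[0,0,0]},
    {"gripper":0,"offset":[0,0,0],"angular":[0,0,0]},
    {"gripper":0,"offset":[0,0,0],"angular":[0,0,0]},
  ],
)

```text
time_s: 25.65
tool_pos: [0.5155, -0.3058, 0.2907]
tcp_rot: [1.0, -0.016, -0.0, -0.0]
wrist_force: [-0.0, -0.6, -1.2]
width: 0.0218
gripper_force: 40.0
```

```bash
python3 - <<'E'
from h import *
st=r.read_state(); print(st['tool_pos'],R.from_quat(st['tcp_rot']).as_euler('xyz'),st['wrist_force'],st['time_s'])
E
```

```text
[ 0.51548283 -0.30577587  0.29065511] [-3.14157499e+00  1.46079526e-05 -3.18987964e-02] [-0.02668789 -0.55490159 -1.16462942] 25.65
```

Emit:
arm_command(
  increments=[
    {"gripper":0,"offset":[0,0,0.03],"angular":[0,0,0]},
    {"gripper":0,"offset":[0,0,0.08],"angular":[0,0,0]},
    {"gripper":0,"offset":[0,0,0.13],"angular":[0,0,0]},
    {"gripper":0,"offset":[0,0,0.18],"angular":[0,0,0]},
    {"gripper":0,"offset":[0,0,0.22],"angular":[0,0,0]},
    {"gripper":0,"offset":[0,0,0.26],"angular":[0,0,0]},
    {"gripper":0,"offset":[0,0,0.3],"angular":[0,0,0]},
    {"gripper":0,"offset":[0,0,0.33],"angular":[0,0,0]},
    {"gripper":0,"offset":[0,0,0.36],"angular":[0,0,0]},
    {"gripper":0,"offset":[0,0,0.38],"angular":[0,0,0]},
  ],
)

```text
time_s: 26.65
tool_pos: [0.5153, -0.3056, 0.1375]
tcp_rot: [1.0, -0.016, -0.0, -0.0]
wrist_force: [0.4, -0.8, -1.6]
width: 0.0222
gripper_force: 40.0
```

Emit:
arm_command(
  increments=[
    {"gripper":0,"offset":[0,0,0.005],"angular":[0,0,0]},
    {"gripper":0,"offset":[0,0,0.01],"angular":[0,0,0]},
    {"gripper":0,"offset":[0,0,0.015],"angular":[0,0,0]},
    {"gripper":0,"offset":[0,0,0.02],"angular":[0,0,0]},
    {"gripper":0,"offset":[0,0,0.022],"angular":[0,0,0]},
    {"gripper":0,"offset":[0,0,0.022],"angular":[0,0,0]},
    {"gripper":0,"offset":[0,0,0.022],"angular":[0,0,0]},
    {"gripper":0,"offset":[0,0,0.022],"angular":[0,0,0]},
    {"gripper":0,"offset":[0,0,0.022],"angular":[0,0,0]},
    {"gripper":0,"offset":[0,0,0.022],"angular":[0,0,0]},
  ],
)

```text
time_s: 27.65
tool_pos: [0.5156, -0.3057, 0.1299]
tcp_rot: [1.0, -0.016, 0.0, 0.0]
wrist_force: [-0.6, 0.0, -0.8]
width: 0.0218
gripper_force: 40.0
```

Now I'll release, and retreat straight up.

Emit:
arm_command(
  increments=[
    {"gripper":0.4,"offset":[0,0,0],"angular":[0,0,0]},
    {"gripper":0.6,"offset":[0,0,0],"angular":[0,0,0]},
    {"gripper":1,"offset":[0,0,0],"angular":[0,0,0]},
    {"gripper":1,"offset":[0,0,0],"angular":[0,0,0]},
    {"gripper":1,"offset":[0,0,0],"angular":[0,0,0]},
    {"gripper":1,"offset":[0,0,0],"angular":[0,0,0]},
    {"gripper":1,"offset":[0,0,0],"angular":[0,0,0]},
    {"gripper":1,"offset":[0,0,0],"angular":[0,0,0]},
    {"gripper":1,"offset":[0,0,0],"angular":[0,0,0]},
    {"gripper":1,"offset":[0,0,0],"angular":[0,0,0]},
  ],
)

```text
time_s: 28.65
tool_pos: [0.5155, -0.3057, 0.1298]
tcp_rot: [1.0, -0.016, -0.0, -0.0]
wrist_force: [0.5, -0.8, -0.3]
width: 0.0932
gripper_force: 0.0
```

Emit:
arm_command(
  increments=[
    {"gripper":1,"offset":[0,0,-0.05],"angular":[0,0,0]},
    {"gripper":1,"offset":[0,0,-0.1],"angular":[0,0,0]},
    {"gripper":1,"offset":[0,0,-0.15],"angular":[0,0,0]},
    {"gripper":1,"offset":[0,0,-0.22],"angular":[0,0,0]},
    {"gripper":1,"offset":[0,0,-0.3],"angular":[0,0,0]},
    {"gripper":1,"offset":[0,0,-0.38],"angular":[0,0,0]},
    {"gripper":1,"offset":[0,0,-0.46],"angular":[0,0,0]},
    {"gripper":1,"offset":[-0.05,0,-0.55],"angular":[0,0,0]},
    {"gripper":1,"offset":[-0.05,0,-0.65],"angular":[0,0,0]},
    {"gripper":1,"offset":[-0.05,0,-0.66],"angular":[0,0,0]},
  ],
)

```text
time_s: 29.65
tool_pos: [0.4965, -0.306, 0.4014]
tcp_rot: [1.0, -0.016, 0.005, 0.003]
wrist_force: [0.3, -0.1, 1.1]
width: 0.0952
gripper_force: 0.0
```

```bash
python3 - <<'E'
from h import *
import pickle
D=pickle.load(open('d.pkl','rb'))
st=r.read_state(); print(st['tool_pos'],st['width'],st['wrist_force'],st['time_s'])
s=r.snapshot('wrist'); s2=s; st0,s0=D['w1']
for q in ['hook','rest','basket','tray']:
    print(q,[(round(k['p'],2),np.array(k['box']).round()) for k in r.silhouettes('wrist',q)[:3]])
# collar as black blob in wrist view, back-projected at z=.096, then same for the first view
for S,T in [(s0,st0),(s,st)]:
    c=cam(S,T); u=proj(c,[.516,-.305,.096])[0].astype(int); g=S['img'].max(2)[u[1]-45:u[1]+45,u[0]-45:u[0]+45]<40
    n,l,a,ce=cv2.connectedComponentsWithStats(g.astype('uint8')); i=1+a[1:,4].argmax()
    print(a[i],atz(c,ce[i]+u-45,.096).round(4))
for n in ['scene','top']:
    S=r.snapshot(n); a=S['img'].astype(int); b=D[n]['img'].astype(int); c=cam(S)
    for q in ['basket','print','hook','bottle','jar','spool','model']:
        k=r.silhouettes(n,q)[:2]; print(n,q,[(round(x['p'],2),np.array(x['box']).round()) for x in k])
    u=proj(c,[.516,-.305,.1])[0].astype(int); d=np.abs(a-b).sum(2)[u[1]-25:u[1]+15,u[0]-18:u[0]+18]; print('hook diff frac',(d>60).mean())
E
```

```text
[ 0.49646664 -0.30599788  0.40137667] 0.09517818484652006 [ 0.26153898 -0.05940707  1.05133963] 29.65
hook [(0.72, array([297., 161., 344., 203.]))]
rest [(0.63, array([346., 246., 410., 332.])), (0.61, array([281., 136., 356., 214.]))]
basket []
tray []
[  23   28   46   37 1440] [[ 0.5155 -0.3049  0.096 ]]
[  24   29   45   34 1402] [[ 0.516  -0.3059  0.096 ]]
scene basket [(0.64, array([443., 329., 502., 392.])), (0.36, array([284., 243., 388., 344.]))]
scene print [(0.66, array([451., 356., 473., 379.]))]
scene hook [(0.68, array([226., 153., 260., 188.])), (0.66, array([170., 143., 218., 183.]))]
scene bottle [(0.61, array([343., 158., 377., 228.])), (0.3, array([409., 316., 522., 421.]))]
scene jar [(0.56, array([419., 217., 458., 274.]))]
scene spool []
scene model [(0.69, array([332., 388., 380., 435.]))]
hook diff frac 0.0875
top basket [(0.64, array([157., 238., 206., 279.]))]
top print [(0.74, array([404., 245., 446., 292.])), (0.33, array([158., 239., 207., 283.]))]
top hook [(0.75, array([420., 257., 443., 277.]))]
top bottle [(0.76, array([324., 310., 356., 344.])), (0.19, array([153., 228., 227., 295.]))]
top jar [(0.6, array([237., 305., 270., 342.])), (0.52, array([420., 254., 447., 280.]))]
top spool [(0.94, array([352., 167., 388., 204.]))]
top model [(0.58, array([221., 168., 248., 203.]))]
hook diff frac 0.3125
```

```bash
python3 -c "
from cell import r
print(r.sign_off())"
```

```text
the job is handed in; nothing more can be done
None
```

I handed the job in at about 31 s of the 69 s allowed; the sign-off returned no verdict. By the last camera check the basket stands in the drip tray with the print in it, the hook is back in its rest, and no bystander had visibly moved.

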